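Seat the notched mounting plate in the sloping fixture and clamp it

ROBOT

A 6-joint arm with a two-finger parallel gripper is mounted at the origin on a cart in front of the work surface, level with it; the furniture and walls round the work are solid. World frame = base frame: x ahead of the robot, y to its left, z up, the work surface at z = 0. Lengths are in m, angles in rad, forces in N, time in s.
With the tool pointing down it reaches from about 0.4 to 0.825 m from the base axis. Payload 7 kg.
Tool frame: the origin (TCP) lies at the very end of the fingers, on their centre line; the grasp point (between the pads) lies 19 mm behind it; z points along the fingers, y is the line along which they close (so a half turn about z gives the same grasp; the last joint's range is limited). The gripper opens to 88 mm and grips with 3 to 60 N. Pads are 19 mm wide; open, the fingers measure 130 mm over their backs; the gripper's body (78 mm by 193 mm) begins 47 mm behind the grasp point.
Start: joints at [-0.923, 0.359, 0.012, 0, -1.224, -0.288], TCP at [0.238, -0.632, 0.227] pointing down, gripper open.
Joint ranges: [-3.07, 3.07], [-1.43, 2.12], [-1.02, 1.25], [-3.03, 1.67], [-3.05, -0], [-3.03, 3.03]. Speed limits (rad/s): [2.39, 2.39, 3.01, 3.14, 3.14, 3.14].

INTERFACE

Orientations are given as [roll, pitch, yaw] about the fixed x, y, z axes, in that order (R = Rz(yaw) Ry(pitch) Rx(roll)).
In Python, from station import * gives the robot as it stands.
- The arm moves only by the tool servo_tool, never from a script. Its argument "moves" is a list of rows, each an object of numbers: "jaw": the opening, from 0 (shut) to 1 (fully open); "dx", "dy", "dz": the shift along the world's x, y, z in m; "roll": the turn about the world's z in degrees. A call has exactly 10 rows; each row shifts and turns the commanded pose from where the row before left it; what a row does not reach is not made up. A row lasts 1/8 s, in which the tool goes at most 62.5 mm and 10.7 degrees, less where a joint would pass 70% of its speed; a pose out of reach is approached as far as the arm can. A call with a gripper value outside its range is refused whole. The fingers move at their own pace and stop on an object; "newtons" is the grip in N (left out, the last holds). Time passes only in rows, so rows that do not move let the fingers close, or fill a call up. It gives the time, the measured TCP pose, the force, the opening and the grip force at its end, in the units of the state.
- get_state(): the state, without advancing time (a new reading comes with each control period).
- grab_frame(name): name is "scene" or "side" or "wrist"; returns (picture, depth): 400x640x3 uint8, red, green, blue; 400x640 float32, m along the optical axis (not along the pixel's ray), 0 where there is no reading.
- calibration(name): a dict with "intrinsics" (3x3 intrinsics, pixels), "k1" (the pictures are not rectified: a ray, as slopes to the right and down, at radius r is drawn at 1 + k1 r^2 times it, then the intrinsics apply), "R" (3x3) and "t" (3): a world point X has camera coordinates R X + t. Camera axes: x right, y down, z forward; pixel columns grow to the right and rows downward; lengths in m; the calibration is good to about 2 mm. A picture is of the moment at which its call begins: read the wrist's pose just before it. calibration takes no time and is no camera call; for the wrist camera it gives the pose at the moment of the call.
- job_done(): hands the job in; it is judged then, once.
The state is a dict: "t": time; "q": joint angles; "qd": joint speeds; "joint_efforts": joint torques, N m; "eef_pos": TCP position; "ee_rot": TCP orientation; "force": force on the tool from outside, world axes, zero at the start; "moment": the same for the moment, N m; "width": finger opening in m; "gripper_force": force on a finger pad.
Only numpy, scipy, OpenCV 4.12 (cv2) and the standard library are available. Lean on these libraries where they do the work, as an engineer would, in place of code of your own. Each camera call takes 0.05 s, during which the arm holds its last target. There are 200 camera calls.

TASK

Take the short mounting plate with the notched corner and seat it square and fully down in the matching pocket of the sloping fixture, its notch round the block in the pocket's corner. Then swing the fixture's clamp bar, the one with the upright knob, round all the way until its nose lies over the plate, and let go. Leave the longer plate, the fork clamp and the roll of tape where they are.

Things in the scene. Friction and masses are not known exactly. Their poses are not given: they have to be found in the camera images.
- plate: The plate to seat: dark metal, 44 (x) x 64 (y) x 12 mm, a 14 x 14 mm square notch cut right through its +x +y corner. In its middle a rib 30 mm long (x), 16 mm wide (y), top 42 mm above the plate's underside: grip it across y. Origin: centre of the underside of the full 44 x 64 outline; z out of the rib face. Starts flat on the bench, rib up.
- long_plate: A similar dark plate, longer (44 x 86 x 12 mm) and with no notch, same rib. Does not fit the pocket; to be left alone. Origin: centre of its underside; starts flat on the bench.
- nest: The fixture's aluminium pocket block, fixed on a dark metal foot, its face sloping 30 degrees towards the robot. Origin: centre of the pocket's floor, 36 mm above the bench. z square out of the face, x up the slope (away from the robot), y across. Pocket 47 (x) x 67 (y) mm, 9 mm deep; its upper 5 mm is a lead-in bevel opening to 53 x 73. Block spans x -43 to 43, y -70 to 46, z -6 to 9 mm.
- clamp (a joint): Angle of the flat steel clamp bar (rad): 0 = fully closed, at its stop, nose along nest +y over the plate; 1.57 = open, nose up the slope (nest +x), knob down the slope. Turns about nest z through nest (0, -50) mm; stays where left. The bar lies 14.5 to 20.5 mm above the pocket floor, 2.5 mm clear of a seated plate; nose 33 mm long, 16 mm wide.
- clamp_knob (a point): Point on the axis of the clamp bar's upright black knob (14 mm diameter, standing along nest z), 40.5 mm above the pocket floor, 11 mm below the knob's top, 36 mm from the pivot. The knob rises 31 mm above the bar. At nest (-36, -50) mm with the clamp at 1.57, at (0, -86) mm when closed.
- fork: Small pale metal fork clamp, 38 x 68 x 16 mm, loose on the bench; leave alone. Origin: centre of its underside.
- tape: Black roll of tape lying flat, 57 x 54 x 19 mm, loose on the bench; leave alone. Origin: centre of its underside.
- pocket_key (a point): Top centre of the low key block, 13 x 13 x 4 mm, that fills the +x +y corner of the pocket's floor (at nest 17, 27, 4 mm; axes as the nest). The plate's notch goes round it, so the seated plate has the same origin and axes as the nest, with about 1.5 mm play each way, and stands 3 mm proud of the block's face.
Not all that is in view belongs to the job. What is shaped like the plate but brown or yellow is not meant.

How it is judged:
By the outcome, as a careful person would: the job done as asked, in the order asked, and still so for the second after the job is handed in, with the robot touching nothing.
It also fails if it takes over 54 s, if anything falls off the work surface, if the arm or the gripper's body presses on something with over 40 N, if the wrist force passes 120 N, or if a joint passes its speed limit or range.

## Working session

There is one attempt and no reset: what is moved stays moved. The work goes in short steps, Python scripts to look and compute and a tool call to move; the robot and the scene stay as the last step left them, time stands still between calls to the robot, and variables do not carry over. Pictures are saved under pics/ and viewed, at most 10 in all, crops included, and the job is handed in when it is done.

Besides the shell and the picture viewer there is one more tool, called as a command line: name --argument value ..., lists and objects as JSON in quotes. servo_tool: Moves the arm, as the interface text tells. Its arguments: {"type":"object","properties":{"moves":{"type":"array","items":{"type":"object","properties":{"jaw":{"type":"number"},"dx":{"type":"number"},"dy":{"type":"number"},"dz":{"type":"number"},"roll":{"type":"number"}}}},"newtons":{"type":"number"}},"required":["moves"]}

```bash
ls; mkdir -p pics
cat > h.py <<'E'
from station import *
import numpy as np, cv2
from scipy.spatial.transform import Rotation as Ro
def grab(n):
    c=calibration(n); im,d=grab_frame(n)
    np.savez(f'{n}.npz',im=im,d=d,K=c['intrinsics'],k1=c['k1'],R=c['R'],t=c['t']); return im
def ray(n,u,v):
    f=np.load(f'{n}.npz');K=f['K']
    k=float(f['k1']); x=(u-K[0,2])/K[0,0]; y=(v-K[1,2])/K[1,1]; a,b=x,y
    for _ in range(20):
        s=1+k*(a*a+b*b); a,b=x/s,y/s
    R=np.array(f['R']);t=np.array(f['t'])
    return -R.T@t, R.T@np.array([a,b,1.]), f['d']
def atz(n,u,v,z):
    o,r,_=ray(n,u,v); return o+r*(z-o[2])/r[2]
def atd(n,u,v):
    o,r,d=ray(n,u,v); 
    return o+r*d[int(round(v)),int(round(u))]
def proj(n,X):
    f=np.load(f'{n}.npz');p=np.array(f['R'])@X+f['t'];a,b=p[:2]/p[2];s=1+float(f['k1'])*(a*a+b*b)
    return (np.array(f['K'])@[a*s,b*s,1])[:2]
E
python3 - <<'E'
from h import *
a=grab('scene');b=grab('side');grab('wrist')
cv2.imwrite('pics/a.png',a[:,:,::-1]);cv2.imwrite('pics/b.png',b[:,:,::-1])
print(get_state())
for n in('scene','side'):
    f=np.load(n+'.npz');print(n,-f['R'].T@f['t'],f['R'][2])
E
```

```text
pics
{'t': 0.15, 'q': array([-9.22885834e-01,  3.59182597e-01,  1.12969543e-02, -2.64057998e-04,
       -1.22410861e+00, -2.88077359e-01]), 'qd': array([ 0.00027116, -0.00172711,  0.00159615,  0.00179349,  0.0004944 ,
       -0.00116593]), 'joint_efforts': array([-1.23112139e-03, -5.83278465e+01,  2.93289202e+01,  7.00122088e+00,
        8.79211962e-03, -1.00158429e-04]), 'eef_pos': array([ 0.23751734, -0.63144337,  0.22587396]), 'ee_rot': array([ 3.14037356e+00, -1.02333548e-04, -2.78184933e+00]), 'force': array([ 0.03930963, -0.05774709, -0.73038381]), 'moment': array([-0.00939281,  0.00736339, -0.01681923]), 'gripper_force': 0.0, 'width': 0.08755487366497124}
scene [-0.18824155 -0.56146912  0.69862819] [ 0.61016315  0.57872429 -0.54109068]
side [-0.00947685  1.03228839  0.88989329] [ 0.37578109 -0.70060131 -0.60658584]
```

View pics/a.png

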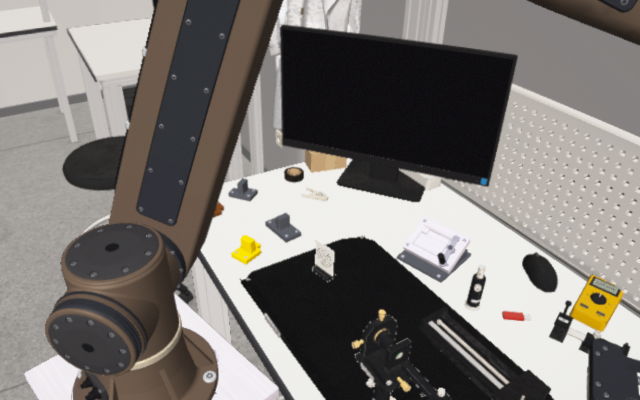

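View pics/b.png

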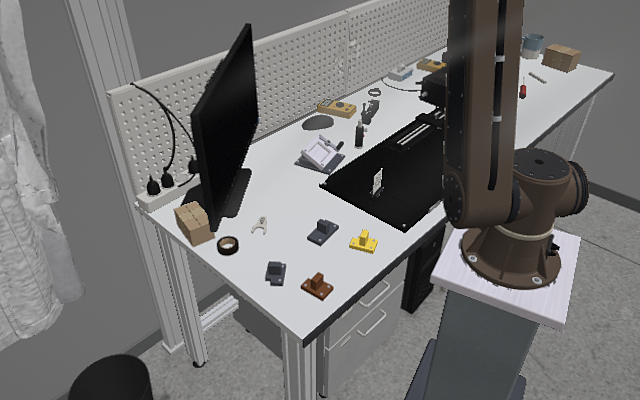

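The scene view shows dark plates near (243,190) and (283,227), the nest at (437,245), and the yellow decoy at (246,248). The side view shows dark plates at (322,232) and (276,272), and the nest at (322,155). I'll enlarge these areas.

Run:
```python
from h import *
def crop(n,u,v,w,h,s):
    im=np.load(n+'.npz')['im'][v:v+h,u:u+w,::-1]
    return cv2.resize(im,None,fx=s,fy=s,interpolation=cv2.INTER_CUBIC)
m=np.vstack([np.hstack([crop('scene',225,170,80,60,5),crop('scene',395,215,80,60,5)]),
 np.hstack([crop('side',260,210,90,80,5)[:300,:400] if 0 else crop('side',262,215,80,60,5),crop('side',285,125,80,60,5)])])
cv2.imwrite('pics/c.png',m)
for n,u,v in [('scene',283,229),('side',322,238),('side',277,278),('scene',243,195),('side',322,155),('scene',437,245),('side',340,145),('scene',447,250)]:
    print(n,u,v,atd(n,u,v).round(3))
```

```text
scene 283 229 [0.436 0.148 0.014]
side 322 238 [0.43  0.187 0.016]
side 277 278 [0.46  0.357 0.013]
scene 243 195 [0.461 0.326 0.015]
side 322 155 [ 0.604 -0.142  0.029]
scene 437 245 [ 0.618 -0.148  0.033]
side 340 145 [ 0.562 -0.183  0.056]
scene 447 250 [ 0.6   -0.182  0.048]
```

View pics/c.png

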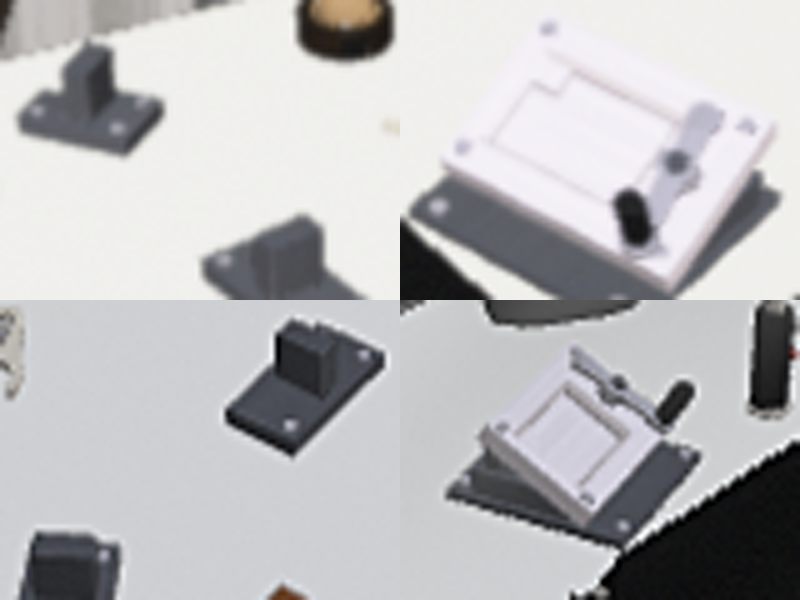

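The crops show the plate at scene crop (90,100), which looks short, and the longer plate at side crop (305,390). The nest's clamp is open, with the knob toward the robot. Next I'll check the wrist camera geometry and how it sees each plate.

Run:
```python
from h import *
f=np.load('wrist.npz');s=get_state();R=Ro.from_euler('xyz',s['ee_rot']).as_matrix()
c=-f['R'].T@f['t'];print('cam in tool',R.T@(c-s['eef_pos']),'axes in tool (rows cam x,y,z)',f['R']@R,f['K'])
P=lambda n,l:[print(n,p,atz(n,*p[:2],p[2]).round(4)) for p in l]
# top corners of plates z=.012 ; crop/5+offset
S=lambda u,v,z:(225+u/5-.4,170+v/5-.4,z)
P('scene',[S(127,143,.012),S(162,98,.012),S(18,118,.012),S(88,42,.042)])
T=lambda u,v,z:(262+u/5-.4,215+v/5-.4,z)
P('side',[T(292,440,.012),T(385,352,.012),T(227,410,.012),T(305,358,.042)])
# rim z=.009 face corners, pivots
N=lambda u,v:(395+u/5-.4,215+(v)/5-.4)
for u,v in [(548,28),(462,148),(747,125),(490,145),(570,70),(560,50)]:print('nest',u,v,atd('scene',*(lambda a:(a[0]-80,a[1]))(N(u,v))).round(4))
```

```text
cam in tool [ 7.41811462e-02 -9.33469222e-05 -1.58690667e-01] axes in tool (rows cam x,y,z) [[ 1.75905556e-04  9.99999853e-01 -5.13107399e-04]
 [-9.61376497e-01  2.78854942e-05 -2.75236680e-01]
 [-2.75236625e-01  5.41705055e-04  9.61376361e-01]] [[357.97113836   0.         314.40487963]
 [  0.         357.97113836 195.603923  ]
 [  0.           0.           1.        ]]
scene (250.0, 198.2, 0.012) [0.4664 0.305  0.012 ]
scene (257.0, 189.2, 0.012) [0.5069 0.3264 0.012 ]
scene (228.2, 193.2, 0.012) [0.4411 0.3621 0.012 ]
scene (242.2, 178.0, 0.042) [0.4843 0.3564 0.042 ]
side (320.0, 302.6, 0.012) [0.3362 0.3735 0.012 ]
side (338.6, 285.0, 0.012) [0.3227 0.3067 0.012 ]
side (307.0, 296.6, 0.012) [0.3703 0.3722 0.012 ]
side (322.6, 286.20000000000005, 0.042) [0.3413 0.3518 0.042 ]
nest 548 28 [ 0.6401 -0.0945  0.0614]
nest 462 148 [ 0.5794 -0.0964  0.028 ]
nest 747 125 [ 0.6417 -0.1955  0.0612]
nest 490 145 [ 0.5883 -0.1048  0.0294]
nest 570 70 [ 0.6331 -0.1127  0.0514]
nest 560 50 [ 0.6366 -0.1042  0.0561]
```

servo_tool --moves '[{"dx":0.03,"dy":0.05,"dz":0.01,"roll":0,"jaw":1},{"dx":0.03,"dy":0.05,"dz":0.01},{"dx":0.03,"dy":0.05,"dz":0.01},{"dx":0.03,"dy":0.05,"dz":0.01},{"dx":0.03,"dy":0.05,"dz":0.01},{"dx":0.02,"dy":0.05},{"dx":0.02,"dy":0.05},{"dx":0.02,"dy":0.05},{"dx":0.02,"dy":0.05},{"dx":0,"dy":0.0}]'

```text
$.moves[1]: bad value
```

servo_tool --moves '[{"dx":0.028,"dy":0.053,"dz":0,"roll":0,"jaw":1},{"dx":0.028,"dy":0.053,"dz":0,"roll":0,"jaw":1},{"dx":0.028,"dy":0.053,"dz":0,"roll":0,"jaw":1},{"dx":0.028,"dy":0.053,"dz":0,"roll":0,"jaw":1},{"dx":0.028,"dy":0.053,"dz":0,"roll":0,"jaw":1},{"dx":0.028,"dy":0.053,"dz":0,"roll":0,"jaw":1},{"dx":0.028,"dy":0.053,"dz":0,"roll":0,"jaw":1},{"dx":0.028,"dy":0.053,"dz":0,"roll":0,"jaw":1},{"dx":0.028,"dy":0.053,"dz":0,"roll":0,"jaw":1},{"dx":0,"dy":0,"dz":0,"roll":0,"jaw":1}]'

```text
t: 1.4
eef_pos: [0.4911, -0.1516, 0.2264]
ee_rot: [3.141, 0.0, -2.777]
force: [-0.1, -0.5, -0.4]
width: 0.0873
gripper_force: 0.0
```

Run:
```python
from h import *
print(get_state()['eef_pos'])
im=grab('wrist')
import shutil;shutil.copy('wrist.npz','wn.npz')
p=proj('wn',np.array([.605,-.155,.04]));print(p)
u=int(np.clip(p[0]-100,0,440));v=int(np.clip(p[1]-75,0,250));print(u,v)
cv2.imwrite('pics/d.png',cv2.resize(im[v:v+150,u:u+200,::-1],None,fx=4,fy=4,interpolation=cv2.INTER_CUBIC))
```

```text
[ 0.49113616 -0.15159352  0.22640252]
[273.43528539 267.90902735]
173 192
```

View pics/d.png

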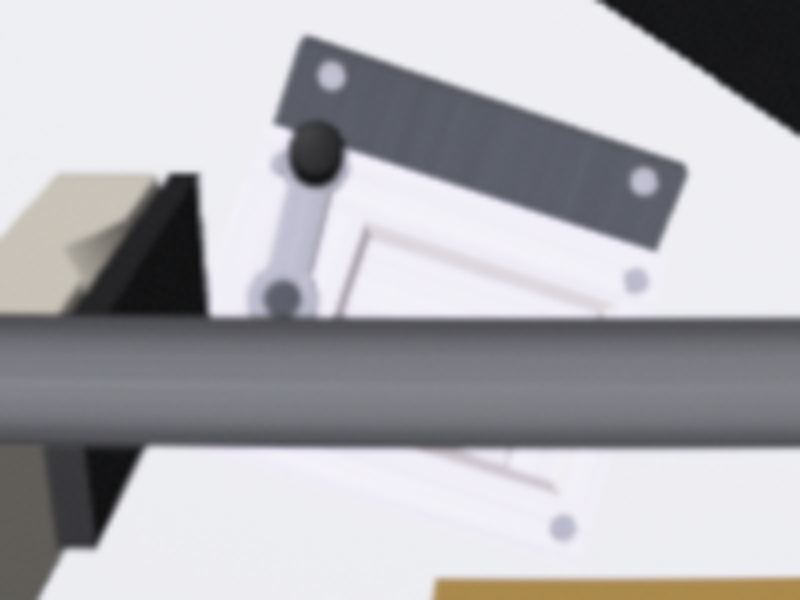

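The wrist view, flipped so down is away from the robot, shows these points in crop pixels:
- The knob top is near (316,148).
- The face's lower edge runs from (275,124) to (655,249).
- The pivot is at (282,298).

I'll fit the nest pose to these.

Run:
```python
from h import *
from scipy.optimize import least_squares
W=lambda u,v:(173+u/4-.375,192+v/4-.375)
S=lambda u,v:(395+(u-400)/5-.4,215+v/5-.4)
D=lambda u,v:(285+(u-400)/5-.4,125+(v-300)/5-.4)
obs=[('wn',W(275,124),(-43,-70,9)),('wn',W(655,249),(-43,46,9)),('wn',W(316,148),(-36,-50,51.5)),('wn',W(282,298),(0,-50,24)),
('wn',W(368,228),(-26.5,-36.5,9)),
('scene',S(440,165),(-43,46,9)),('scene',S(535,17),(43,46,9)),('scene',S(778,122),(43,-70,9)),('scene',S(660,288),(-43,-70,-6)),
('side',D(578,347),(43,-70,9)),('side',D(482,432),(43,46,9)),('side',D(583,518),(-43,46,9)),('side',D(690,373-0),(-36,-50,51.5))]
def X(p,q): return np.array([p[0],p[1],.036])+(Ro.from_euler('z',p[2])*Ro.from_euler('y',-30,degrees=True)).apply(np.array(q)/1000)
def f(p): return np.concatenate([proj(n,X(p,q))-u for n,u,q in obs])
for sel in [None,'wn','scene','side']:
    o=obs
    if sel: obs=[b for b in o if b[0]==sel]
    r=least_squares(f,[.605,-.145,0],loss='soft_l1');print(sel,r.x.round(4),np.degrees(r.x[2]).round(2));print(r.fun.reshape(-1,2).round(1).tolist())
    obs=o
```

```text
None [ 0.6152 -0.1349  0.0402] 2.3
[[-2.5, -0.2], [3.4, -0.0], [2.8, 0.5], [0.3, -0.0], [-0.8, -2.4], [-0.1, -1.0], [1.8, -1.6], [-0.4, -1.1], [3.0, 1.1], [-1.9, -1.4], [0.8, -1.1], [2.4, -0.6], [-1.4, 3.5]]
wn [ 0.6156 -0.1353  0.0413] 2.36
[[-3.0, 0.0], [3.0, 0.1], [2.3, 0.8], [-0.2, 0.2], [-1.3, -2.2]]
scene [ 0.6112 -0.1351  0.0388] 2.22
[[-1.2, -0.2], [0.9, -0.8], [-1.3, -0.2], [2.0, 2.1]]
side [ 0.6134 -0.1312 -0.036 ] -2.06
[[-0.1, -0.7], [0.1, -1.1], [0.8, 0.4], [-0.9, 5.1]]
```

servo_tool --moves '[{"dx":-0.005,"dy":0.05,"dz":0.004,"roll":1,"jaw":1},{"dx":-0.005,"dy":0.05,"dz":0,"roll":1,"jaw":1},{"dx":-0.005,"dy":0.05,"dz":0,"roll":1,"jaw":1},{"dx":-0.005,"dy":0.05,"dz":0,"roll":1,"jaw":1},{"dx":-0.005,"dy":0.05,"dz":0,"roll":1,"jaw":1},{"dx":-0.005,"dy":0.05,"dz":0,"roll":1,"jaw":1},{"dx":-0.005,"dy":0.05,"dz":0,"roll":1,"jaw":1},{"dx":0,"dy":0.05,"dz":0,"roll":0,"jaw":1},{"dx":0,"dy":0.05,"dz":0,"roll":0,"jaw":1},{"dx":0,"dy":0,"dz":0,"roll":0,"jaw":1}]'

```text
t: 2.7
eef_pos: [0.4549, 0.2967, 0.2298]
ee_rot: [-3.141, -0.001, -2.658]
force: [-0.9, -0.4, -0.8]
width: 0.0879
gripper_force: 0.0
```

Run:
```python
from h import *
print(get_state()['eef_pos'],get_state()['ee_rot'])
im=grab('wrist')
import shutil;shutil.copy('wrist.npz','wp.npz')
p=proj('wp',np.array([.474,.344,.012]));print(p)
u=int(np.clip(p[0]-100,0,440));v=int(np.clip(p[1]-75,0,250));print(u,v)
cv2.imwrite('pics/e.png',cv2.resize(im[v:v+150,u:u+200,::-1],None,fx=4,fy=4,interpolation=cv2.INTER_CUBIC))
```

```text
[0.45493901 0.29672636 0.22983161] [-3.14114037e+00 -8.79268646e-04 -2.65842766e+00]
[344.53324143 200.29998979]
244 125
```

View pics/e.png

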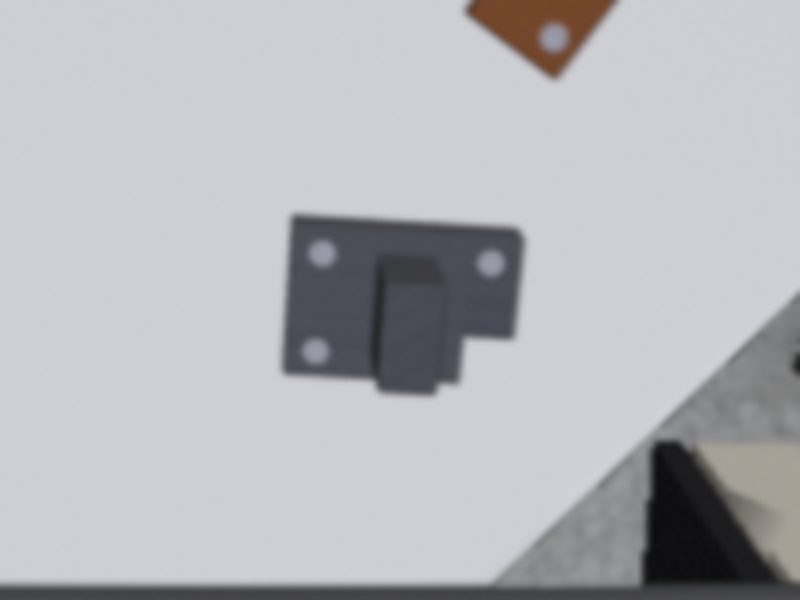

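The wrist view shows the short notched plate. Crop corners: (292,215), (523,232), notch inner corner (463,337), (283,373). The notch is at lower right, meaning away from the robot and toward +y, so plate yaw is about +28°. I'll fit the plate, and refine the nest using depth.

Run:
```python
from h import *
from scipy.optimize import least_squares
W=lambda u,v:(244+u/4-.375,125+v/4-.375)
obs=[(W(292,215),(-22,-32,12)),(W(523,230),(-22,32,12)),(W(514,338),(8,32,12)),(W(463,337),(8,18,12)),(W(460,383),(22,18,12)),(W(283,373),(22,-32,12)),(W(378,389),(15,-8,42)),(W(438,393),(15,8,42))]
X=lambda p,q:np.array([p[0],p[1],0])+Ro.from_euler('z',p[2]).apply(np.array(q)/1000)
r=least_squares(lambda p:np.concatenate([proj('wp',X(p,q))-u for u,q in obs]),[.474,.344,.5])
print('plate',r.x.round(4),np.degrees(r.x[2]),r.fun.reshape(-1,2).round(1).tolist())
# nest: depth
from collections import Counter
for n in ['wn','scene','side']:
    f=np.load(n+'.npz');d=f['d'];K=f['K'];k=float(f['k1'])
    v,u=np.mgrid[0:400,0:640];uv=np.stack([u,v],-1).reshape(-1,1,2).astype(float)
    ab=cv2.undistortPoints(uv,K,np.array([k,0,0,0,0.]))[:,0]
    P=(np.c_[ab,np.ones(len(ab))]*d.reshape(-1,1)-f['t'])@f['R']
    P=P[(d.reshape(-1)>0)&(abs(P[:,0]-.61)<.08)&(abs(P[:,1]+.14)<.09)&(P[:,2]>.012)&(P[:,2]<.085)]
    np.save('pc_'+n,P)
    p0=np.array([.6145,-.135,.036])
    # plane RANSAC fit w/ slope ~30
    from numpy.random import default_rng
    best=0;g=default_rng(0)
    for _ in range(2000):
        a=P[g.choice(len(P),3,False)];nn=np.cross(a[1]-a[0],a[2]-a[0]);l=np.linalg.norm(nn)
        if l<1e-4:continue
        nn/=l;nn*=np.sign(nn[2])
        if abs(nn[2]-.866)>.06:continue
        m=abs((P-a[0])@nn)<.001
        if m.sum()>best:best=m.sum();M=m
    Q=P[M];c=Q.mean(0);nn=np.linalg.svd(Q-c)[2][2];nn*=np.sign(nn[2])
    print(n,len(P),best,'normal',nn.round(3),'yaw',np.degrees(np.arctan2(-nn[1],-nn[0])).round(2),'z at x=.615,y=-.135',c[2]-(nn[0]*(.615-c[0])+nn[1]*(-.135-c[1]))/nn[2])
    q=(Ro.from_euler('y',-30,degrees=True)*1).inv().apply(Q-p0)*1000
    print('x',np.percentile(q[:,0],[0,1,99,100]).round(1),'y',np.percentile(q[:,1],[0,1,99,100]).round(1),'z',np.median(q[:,2]).round(2))
    if len(Q)>50: print(cv2.minAreaRect(q[:,:2].astype(np.float32)))
```

```text
plate [0.4742 0.3437 0.4234] 24.258947307306205 [[-0.3, 0.8], [0.8, 0.5], [0.2, -0.3], [0.4, -0.7], [-0.0, -0.3], [-0.4, -0.3], [-0.6, 0.3], [-0.1, 0.1]]
wn 5363 2692 normal [-0.5   -0.009  0.866] yaw 1.06 z at x=.615,y=-.135 0.04627549986005672Traceback (most recent call last):
  File "<stdin>", line 30, in <module>
TypeError: Argument 'other' has incorrect type (expected scipy.spatial.transform._rotation.Rotation, got int)
```

The plate fits at (0.474, 0.344) with yaw 24.3°, and residuals are under 1 px. I'll start the approach and finish the nest analysis alongside it.

servo_tool --moves '[{"dx":0.0095,"dy":0.0235,"dz":0,"roll":-1.7,"jaw":1},{"dx":0.0095,"dy":0.0235,"dz":-0.02,"roll":-1.7,"jaw":1},{"dx":0,"dy":0,"dz":-0.04,"roll":0,"jaw":1},{"dx":0,"dy":0,"dz":-0.04,"roll":0,"jaw":1},{"dx":0,"dy":0,"dz":-0.04,"roll":0,"jaw":0.7},{"dx":0,"dy":0,"dz":-0.03,"roll":0,"jaw":0.6},{"dx":0,"dy":0,"dz":-0.02,"roll":0,"jaw":0.5},{"dx":0,"dy":0,"dz":-0.01,"roll":0,"jaw":0.5},{"dx":0,"dy":0,"dz":0,"roll":0,"jaw":0.5},{"dx":0,"dy":0,"dz":0,"roll":0,"jaw":0.5}]' --newtons 25

```text
t: 4.0
eef_pos: [0.4742, 0.3423, 0.0316]
ee_rot: [3.141, 0.001, -2.719]
force: [-0.1, -0.4, 0.5]
width: 0.0443
gripper_force: 0.0
```

Run:
```python
from h import *
for n in ['wn','scene','side']:
    f=np.load(n+'.npz');d=f['d'];K=f['K'];k=float(f['k1'])
    v,u=np.mgrid[0:400,0:640];uv=np.stack([u,v],-1).reshape(-1,1,2).astype(float)
    ab=cv2.undistortPoints(uv,K,np.array([k,0,0,0,0.]))[:,0]
    P=(np.c_[ab,np.ones(len(ab))]*d.reshape(-1,1)-f['t'])@f['R']
    P=P[(d.reshape(-1)>0)&(abs(P[:,0]-.61)<.08)&(abs(P[:,1]+.14)<.09)&(P[:,2]>.012)&(P[:,2]<.085)]
    p0=np.array([.6145,-.135,.036])
    for yaw in [-2,0,1.5,3]:
        q=(Ro.from_euler('z',yaw,degrees=True)*Ro.from_euler('y',-30,degrees=True)).inv().apply(P-p0)*1000
        F=q[abs(q[:,2]-9)<2.0]; G=q[(abs(q[:,2])<2.0)&(abs(q[:,0])<28)&(abs(q[:,1])<42)]
        if len(G)<5: G=np.zeros((5,3))
        c=np.histogram(q[:,2],bins=np.arange(-8,16,2))[0]
        pr=lambda A:(np.percentile(A[:,0],[1,99]).round(1),np.percentile(A[:,1],[1,99]).round(1),A[:,2].std().round(2))
        print(n,yaw,len(P),len(F),len(G),'face',pr(F),'floor',pr(G),c)
```

```text
wn -2 5363 3030 684 face (array([-41.6,  46. ]), array([-68.9,  46. ]), np.float64(0.96)) floor (array([-21.8,  24.4]), array([-33.5,  28.6]), np.float64(0.82)) [   0    0   43  475  209   91  269 1264 1872  399   51]
wn 0 5363 3400 714 face (array([-40.7,  45.3]), array([-69.5,  45.4]), np.float64(0.82)) floor (array([-21.3,  24.9]), array([-33.2,  29.6]), np.float64(0.78)) [   0    0   18  466  248   93  202  915 2461  244   29]
wn 1.5 5363 3460 720 face (array([-40.8,  45.1]), array([-69.1,  45.3]), np.float64(0.8)) floor (array([-21.2,  25.1]), array([-32.9,  30.7]), np.float64(0.78)) [   0    0   15  433  287  102  186  728 2621  290   14]
wn 3 5363 3383 729 face (array([-41.5,  45.4]), array([-68.4,  45.1]), np.float64(0.89)) floor (array([-21.6,  25.4]), array([-32.7,  32.2]), np.float64(0.84)) [   0    0   10  390  339  111  172  767 2374  497   15]
scene -2 2148 584 357 face (array([-42.6,  45.1]), array([-69.,  47.]), np.float64(1.12)) floor (array([-20.6,  25.8]), array([-28.9,  35.2]), np.float64(1.1)) [ 12  39 144 253 164 138 227 396 302 122  27]
scene 0 2148 656 362 fac
[... 727 characters left out ...]
[-40.6,  37.5]), np.float64(1.04)) [  6   9  33  71  80  61  68  92 119  90  40]
side 0 914 227 122 face (array([-61.6,  43.8]), array([-68.8,  49.1]), np.float64(1.15)) floor (array([-20.7,  23.5]), array([-39.1,  41.6]), np.float64(1.07)) [  8   8  32  75  78  56  65 103 110  90  48]
side 1.5 914 225 125 face (array([-60.5,  42.5]), array([-69.1,  49.6]), np.float64(1.16)) floor (array([-21.4,  23.3]), array([-39.6,  41.5]), np.float64(1.09)) [  8  10  29  75  80  63  53  98 112  94  54]
side 3 914 211 120 face (array([-59.9,  42.7]), array([-62. ,  50.3]), np.float64(1.11)) floor (array([-21.6,  23.6]), array([-38.9,  40.5]), np.float64(1.06)) [  7  10  30  72  80  69  52  91 108  89  64]
```

Nest is about (0.616, -0.135) with yaw about 1.1°. The face normal and its extents agree with the given sizes. Now I'll grip.

servo_tool --moves '[{"dx":0,"dy":0.001,"dz":-0.006,"roll":0,"jaw":0.5},{"dx":0,"dy":0,"dz":-0.0055,"roll":0,"jaw":0.4},{"dx":0,"dy":0,"dz":0,"roll":0,"jaw":0.2},{"dx":0,"dy":0,"dz":0,"roll":0,"jaw":0},{"dx":0,"dy":0,"dz":0,"roll":0,"jaw":0},{"dx":0,"dy":0,"dz":0,"roll":0,"jaw":0},{"dx":0,"dy":0,"dz":0,"roll":0,"jaw":0},{"dx":0,"dy":0,"dz":0,"roll":0,"jaw":0},{"dx":0,"dy":0,"dz":0.01,"roll":0,"jaw":0},{"dx":0,"dy":0,"dz":0.03,"roll":0,"jaw":0}]' --newtons 25

```text
t: 5.25
eef_pos: [0.4727, 0.3421, 0.0584]
ee_rot: [-3.14, -0.003, -2.719]
force: [-0.4, 0.7, -0.4]
width: 0.0159
gripper_force: 25.0
```

servo_tool --moves '[{"dx":0,"dy":0,"dz":0.05,"roll":0,"jaw":0},{"dx":0.006,"dy":-0.02,"dz":0.05,"roll":-1,"jaw":0},{"dx":0.012,"dy":-0.04,"dz":0,"roll":-2,"jaw":0},{"dx":0.014,"dy":-0.055,"dz":0,"roll":-3,"jaw":0},{"dx":0.014,"dy":-0.055,"dz":0,"roll":-3,"jaw":0},{"dx":0.015,"dy":-0.055,"dz":0,"roll":-3,"jaw":0},{"dx":0.015,"dy":-0.055,"dz":0,"roll":-3,"jaw":0},{"dx":0.015,"dy":-0.055,"dz":0,"roll":-3,"jaw":0},{"dx":0.015,"dy":-0.055,"dz":0,"roll":-3,"jaw":0},{"dx":0.012,"dy":-0.045,"dz":0,"roll":-1,"jaw":0}]'

```text
t: 6.5
eef_pos: [0.5917, -0.094, 0.1597]
ee_rot: [3.142, 0.0, -3.105]
force: [1.2, 0.3, -2.2]
width: 0.0161
gripper_force: 25.0
```

servo_tool --moves '[{"dx":0.008,"dy":-0.03,"dz":0,"roll":-1,"jaw":0},{"dx":0.004,"dy":-0.01,"dz":0,"roll":0,"jaw":0},{"dx":0,"dy":0,"dz":-0.01,"roll":0,"jaw":0},{"dx":0,"dy":0,"dz":-0.01,"roll":0,"jaw":0},{"dx":0,"dy":0,"dz":-0.01,"roll":0,"jaw":0},{"dx":0,"dy":0,"dz":-0.01,"roll":0,"jaw":0},{"dx":0,"dy":0,"dz":0,"roll":0,"jaw":0},{"dx":0,"dy":0,"dz":0,"roll":0,"jaw":0},{"dx":0,"dy":0,"dz":0,"roll":0,"jaw":0},{"dx":0,"dy":0,"dz":0,"roll":0,"jaw":0}]'

```text
t: 7.75
eef_pos: [0.6038, -0.1318, 0.1194]
ee_rot: [3.142, 0.001, -3.12]
force: [0.1, 0.6, -2.3]
width: 0.0159
gripper_force: 25.0
```

Run:
```python
from h import *
s=get_state();print(s['eef_pos'],np.degrees(s['ee_rot']),s['force'],s['width'])
f=lambda n,u,v,w,h,k:cv2.resize(grab(n)[v:v+h,u:u+w,::-1],None,fx=k,fy=k,interpolation=cv2.INTER_CUBIC)
cv2.imwrite('pics/f.png',np.hstack([f('scene',390,200,100,120,4),f('side',275,90,100,120,4)]))
```

```text
[ 0.60382818 -0.13181659  0.11943045] [ 1.79999573e+02  3.72019716e-02 -1.78789175e+02] [ 0.05744016  0.56333665 -2.3253147 ] 0.015918069375058175
```

View pics/f.png

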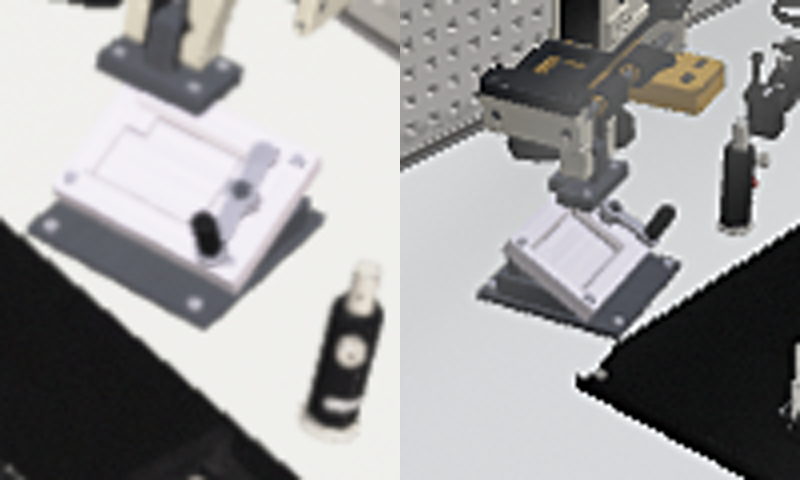

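The plate is held level above the nest, with its front corner at crop-left (192,105). I'll check the predicted nest and plate points against the image.

Run:
```python
from h import *
s=get_state();T=s['eef_pos'];y=s['ee_rot'][2]+np.pi
pl=lambda q:T+[0,0,-.020]+Ro.from_euler('z',y).apply(np.array(q)/1000)
ne=lambda q:np.array([.616,-.135,.036])+(Ro.from_euler('z',1.1,degrees=True)*Ro.from_euler('y',-30,degrees=True)).apply(np.array(q)/1000)
out=[]
for n,(u,v),o in [('scene',(390,200),0),('side',(275,90),400)]:
    im=cv2.resize(np.load(n+'.npz')['im'][v:v+120,u:u+100,::-1],None,fx=6,fy=6,interpolation=cv2.INTER_CUBIC)[:600,:400] if 0 else cv2.resize(np.load(n+'.npz')['im'][v:v+120-20,u:u+66 if n=='side' and 0 else u+80,::-1] if n=='scene' else np.load(n+'.npz')['im'][v+20:v+120,u+15:u+95,::-1],None,fx=5,fy=5,interpolation=cv2.INTER_CUBIC)
    off=np.array([u,v]) if n=='scene' else np.array([u+15,v+20])
    P=lambda X:tuple(((proj(n,X)-off+.5)*5*8).astype(int).tolist())
    def poly(fn,pts,c): cv2.polylines(im,[np.array([P(fn(p)) for p in pts]).reshape(-1,1,2)],True,c,1,cv2.LINE_AA,3)
    poly(ne,[(-43,-70,9),(43,-70,9),(43,46,9),(-43,46,9)],(0,0,255))
    poly(ne,[(-23.5,-33.5,0),(23.5,-33.5,0),(23.5,33.5,0),(-23.5,33.5,0)],(0,160,0))
    poly(ne,[(10.5,20.5,4),(23.5,20.5,4),(23.5,33.5,4),(10.5,33.5,4)],(255,0,0))
    poly(pl,[(-22,-32,12),(22,-32,12),(22,18,12),(8,18,12),(8,32,12),(-22,32,12)],(0,255,255))
    cv2.circle(im,P(ne((-36,-50,51.5))),12,(0,0,255),1,cv2.LINE_AA,3)
    out.append(im)
cv2.imwrite('pics/g.png',np.hstack(out))
```

```text
(no output)
```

View pics/g.png

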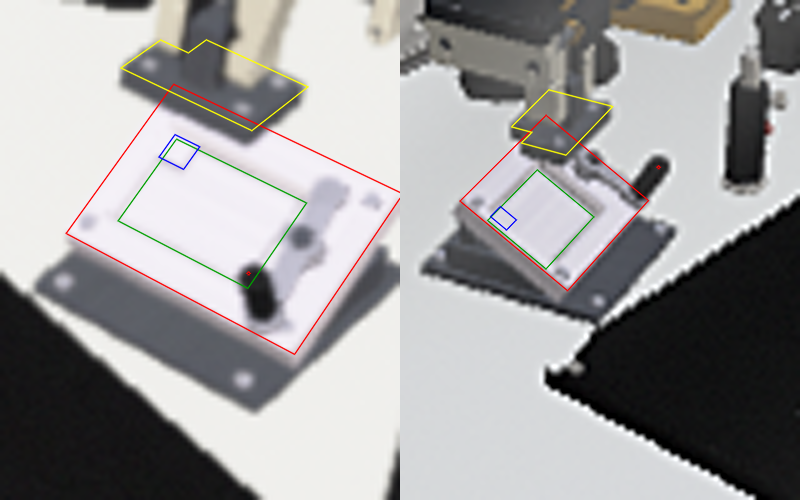

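The overlay matches the nest and plate to about 1 mm. I'll correct x and y, then descend to just below first contact.

servo_tool --moves '[{"dx":-0.0023,"dy":-0.0035,"dz":-0.01,"roll":0,"jaw":0},{"dx":0,"dy":0,"dz":-0.015,"roll":0,"jaw":0},{"dx":0,"dy":0,"dz":-0.015,"roll":0,"jaw":0},{"dx":0,"dy":0,"dz":-0.01,"roll":0,"jaw":0},{"dx":0,"dy":0,"dz":-0.006,"roll":0,"jaw":0},{"dx":0,"dy":0,"dz":-0.002,"roll":0,"jaw":0},{"dx":0,"dy":0,"dz":-0.002,"roll":0,"jaw":0},{"dx":0,"dy":0,"dz":-0.001,"roll":0,"jaw":0},{"dx":0,"dy":0,"dz":-0.001,"roll":0,"jaw":0},{"dx":0,"dy":0,"dz":0,"roll":0,"jaw":0}]' --newtons 15

```text
t: 9.1
eef_pos: [0.6012, -0.1353, 0.059]
ee_rot: [-3.141, 0.001, -3.12]
force: [-6.6, 2.6, 10.7]
width: 0.0159
gripper_force: 15.0
```

servo_tool --moves '[{"dx":0,"dy":0,"dz":-0.001,"roll":0,"jaw":0},{"dx":0,"dy":0,"dz":-0.001,"roll":0,"jaw":0},{"dx":0,"dy":0,"dz":-0.001,"roll":0,"jaw":0},{"dx":0,"dy":0,"dz":-0.001,"roll":0,"jaw":0},{"dx":0,"dy":0,"dz":-0.001,"roll":0,"jaw":0},{"dx":0,"dy":0,"dz":-0.001,"roll":0,"jaw":0},{"dx":0,"dy":0,"dz":0,"roll":0,"jaw":0},{"dx":0,"dy":0,"dz":0,"roll":0,"jaw":0},{"dx":0,"dy":0,"dz":0,"roll":0,"jaw":0},{"dx":0,"dy":0,"dz":0,"roll":0,"jaw":0}]' --newtons 10

```text
t: 10.35
eef_pos: [0.5999, -0.1353, 0.0521]
ee_rot: [3.142, -0.002, -3.12]
force: [-7.2, 1.5, 7.6]
width: 0.0156
gripper_force: 10.0
```

```bash
cat > ov.py <<'E'
from h import *
def ov(fn):
    s=get_state();print(s['eef_pos'].round(4),s['force'].round(1),s['width'])
    ne=lambda q:np.array([.616,-.135,.036])+(Ro.from_euler('z',1.1,degrees=True)*Ro.from_euler('y',-30,degrees=True)).apply(np.array(q)/1000)
    out=[]
    for n,off in [('scene',(395,205)),('side',(290,115))]:
        u,v=off;im=cv2.resize(grab(n)[v:v+75,u:u+80,::-1],None,fx=5,fy=5,interpolation=cv2.INTER_CUBIC);raw=im.copy()
        P=lambda X:tuple(((proj(n,X)-off+.5)*5*8).astype(int).tolist())
        def poly(pts,c): cv2.polylines(im,[np.array([P(ne(p)) for p in pts]).reshape(-1,1,2)],True,c,1,cv2.LINE_AA,3)
        poly([(-22,-32,12),(22,-32,12),(22,18,12),(8,18,12),(8,32,12),(-22,32,12)],(0,255,255))
        poly([(-15,-8,42),(15,-8,42),(15,8,42),(-15,8,42)],(0,255,0))
        out.append(np.vstack([raw[:300],im[:300]]))
    cv2.imwrite(fn,np.hstack(out))
E
python3 -c "from ov import *;ov('pics/i.png')"
```

```text
[ 0.5999 -0.1353  0.0521] [-7.2  1.5  7.6] 0.015553345079546437
```

View pics/i.png

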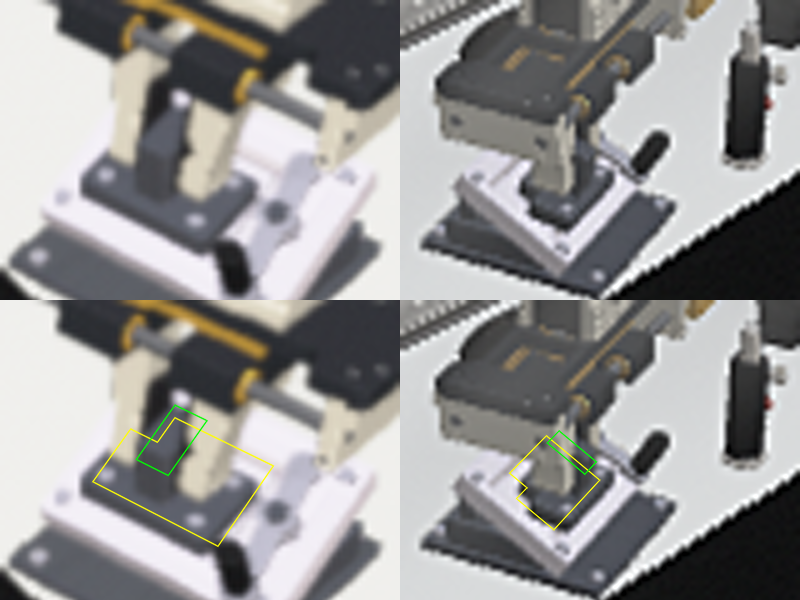

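The plate has tilted only part way. Its downslope edge rides on the lip (scene crop front corner at (205,240), predicted (218,247) when seated). I'll fit its tilt.

Run:
```python
from h import *
from scipy.optimize import least_squares
S=lambda u,v:(395+u/5-.4,205+v/5-.4)
D=lambda u,v:(290+(u-400)/5-.4,115+v/5-.4)
obs=[('scene',S(83,174),(-22,32,12)),('scene',S(205,240),(-22,-32,12)),('scene',S(257,188),(22,-32,12)),('scene',S(143,130),(-15,8,42)),('scene',S(180,138),(-15,-8,42)),
('side',D(552,220),(-22,32,12)),('side',D(612,178),(-22,-32,12))]
N=np.array([.616,-.135,.036]);Rz=Ro.from_euler('z',1.1,degrees=True)
X=lambda p,q:N+Rz.apply(p[:3])+(Rz*Ro.from_euler('y',-p[3])).apply(np.array(q)/1000)
f=lambda p:np.concatenate([proj(n,X(p,q))-u for n,u,q in obs])
r=least_squares(f,[0,0,0,.5],x_scale=[.01,.01,.01,.2],loss='soft_l1');print(r.x.round(4),np.degrees(r.x[3]),f(r.x).reshape(-1,2).round(1).tolist())
p=r.x
for q in [(22,0,0),(-22,0,0)]:
    v=p[:3]+Ro.from_euler('y',-p[3]).apply(np.array(q)/1000);print(q,'in nest mm',Ro.from_euler('y',30,degrees=True).apply(v)*1000)
```

```text
[-0.009   0.0033 -0.0056 -0.0088] -0.5063445948994026 [[-0.6, -0.8], [0.1, -1.1], [0.7, 0.4], [0.4, 0.1], [-0.6, 1.6], [1.4, 0.8], [-1.4, -0.7]]
(22, 0, 0) in nest mm [  8.38548912   3.27508526 -11.5732863 ]
(-22, 0, 0) in nest mm [-29.52372083   3.27508526  10.76259965]
```

servo_tool --moves '[{"dx":0.001,"dy":0,"dz":0.001,"roll":0,"jaw":0},{"dx":0.0015,"dy":0,"dz":0.001,"roll":0,"jaw":0},{"dx":0.0015,"dy":0,"dz":0.001,"roll":0,"jaw":0},{"dx":0.0015,"dy":0,"dz":0.001,"roll":0,"jaw":0},{"dx":0.0015,"dy":0,"dz":0,"roll":0,"jaw":0},{"dx":0.001,"dy":0,"dz":0,"roll":0,"jaw":0},{"dx":0,"dy":0,"dz":-0.001,"roll":0,"jaw":0},{"dx":0,"dy":0,"dz":-0.001,"roll":0,"jaw":0},{"dx":0,"dy":0,"dz":0,"roll":0,"jaw":0},{"dx":0,"dy":0,"dz":0,"roll":0,"jaw":0}]' --newtons 10

```text
t: 11.7
eef_pos: [0.6069, -0.1355, 0.0539]
ee_rot: [-3.142, -0.004, -3.121]
force: [-9.5, 2.0, 9.0]
width: 0.016
gripper_force: 10.0
```

```bash
python3 -c "from ov import *;ov('pics/j.png')"
```

```text
[ 0.6069 -0.1355  0.0539] [-9.5  2.   9. ] 0.01596483244717879
```

View pics/j.png

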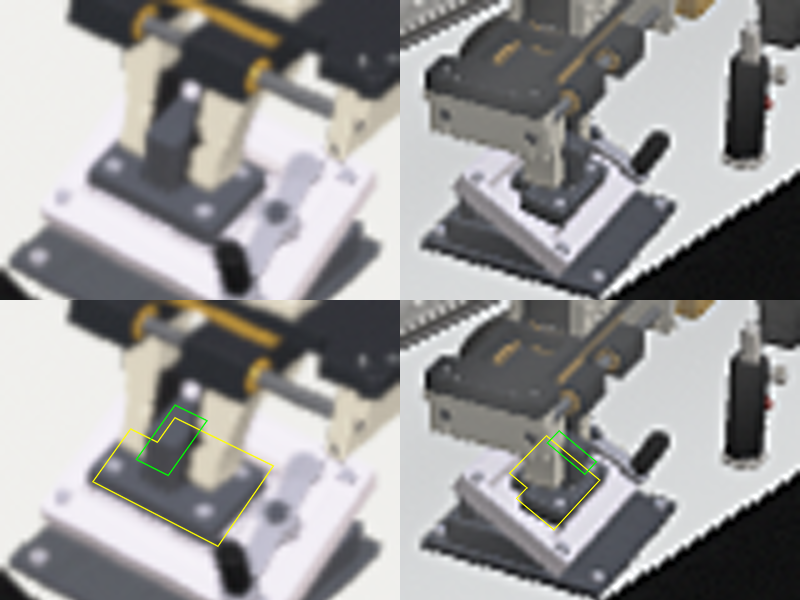

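The front edge is still proud: scene front corner is at (213,228), against a seated prediction of (218,247). From here I'll measure the tilt numerically from wrist and scene depth.

```bash
cat > tilt.py <<'E'
from h import *
N=np.array([.616,-.135,.036]);RN=Ro.from_euler('z',1.1,degrees=True)*Ro.from_euler('y',-30,degrees=True)
def cloud(n):
    im=grab(n);f=np.load(n+'.npz');d=f['d'];v,u=np.mgrid[0:400,0:640]
    ab=cv2.undistortPoints(np.stack([u,v],-1).reshape(-1,1,2).astype(float),f['K'],np.array([float(f['k1']),0,0,0,0]))[:,0]
    P=(np.c_[ab,np.ones(len(ab))]*d.reshape(-1,1)-f['t'])@f['R']
    return P[d.ravel()>0],im.reshape(-1,3)[d.ravel()>0].astype(int)
def dark(n,lo=-2,hi=60):
    P,c=cloud(n);q=RN.inv().apply(P-N)*1000
    m=(abs(q[:,0])<40)&(abs(q[:,1])<40)&(q[:,2]>lo)&(q[:,2]<hi)&(c.max(1)<115)&(np.ptp(c,axis=1)<30)
    return q[m]
def run(names=('wrist','scene','side')):
    s=get_state();print(s['eef_pos'].round(4),s['force'].round(1),'w',s['width'].__round__(4))
    for n in names:
        q=dark(n,5,26); print(n,len(q))
        if len(q)<30: continue
        best=0;g=np.random.default_rng(1)
        for _ in range(1500):
            a=q[g.choice(len(q),3,False)];nn=np.cross(a[1]-a[0],a[2]-a[0]);l=np.linalg.norm(nn)
            if l<20: continue
            nn/=l*np.sign(nn[2]+1e-9)
            if nn[2]<.8: continue
            M=abs((q-a[0])@nn)<1
            if M.sum()>best:best=M.sum();B=M
        Q=q[B];c=Q.mean(0);nn=np.linalg.svd(Q-c)[2][2];nn*=np.sign(nn[2])
        z=lambda x,y:(c[2]-(nn[0]*(x-c[0])+nn[1]*(y-c[1]))/nn[2]).round(1)
        print('  in',best,'plate tilt vs nest: about y',np.degrees(np.arctan2(nn[0],nn[2])).round(1),'about x',np.degrees(np.arctan2(-nn[1],nn[2])).round(1),'z at x=-22,0,22',z(-22,0),z(0,0),z(22,0),
          'x',np.percentile(Q[:,0],[1,99]).round(1),'y',np.percentile(Q[:,1],[1,99]).round(1))
if __name__=='__main__': run()
E
python3 tilt.py
```

```text
[ 0.6069 -0.1355  0.0539] [-9.6  1.1  8.8] w 0.0157
wrist 2880
  in 2417 plate tilt vs nest: about y 17.1 about x 0.0 z at x=-22,0,22 25.0 18.2 11.5 x [-21.1  -7.8] y [-31.   30.4]
scene 230
  in 76 plate tilt vs nest: about y 15.2 about x -0.9 z at x=-22,0,22 23.2 17.3 11.3 x [-23.9   9.7] y [-30.1  26.4]
side 101
  in 35 plate tilt vs nest: about y 18.2 about x -2.5 z at x=-22,0,22 24.9 17.7 10.5 x [-22.5  15.4] y [-25.3  31.9]
```

The plate is centred in y with its upslope edge down, but it's tilted 17°. The fingertips are resting on its top, which blocks the rotation. I'll release so it drops in, then raise the fingers.

servo_tool --moves '[{"dx":0,"dy":0,"dz":0,"roll":0,"jaw":0.3},{"dx":0,"dy":0,"dz":0,"roll":0,"jaw":0.4},{"dx":0,"dy":0,"dz":0,"roll":0,"jaw":0.4},{"dx":0,"dy":0,"dz":0.003,"roll":0,"jaw":0.4},{"dx":0,"dy":0,"dz":0.005,"roll":0,"jaw":0.4},{"dx":0,"dy":0,"dz":0.01,"roll":0,"jaw":0.4},{"dx":0,"dy":0,"dz":0.01,"roll":0,"jaw":0.4},{"dx":0,"dy":0,"dz":0.01,"roll":0,"jaw":0.4},{"dx":0,"dy":0,"dz":0.01,"roll":0,"jaw":0.4},{"dx":0,"dy":0,"dz":0,"roll":0,"jaw":0.4}]'

```text
t: 13.2
eef_pos: [0.61, -0.1352, 0.1023]
ee_rot: [-3.142, 0.002, -3.12]
force: [1.3, 0.1, -0.3]
width: 0.0351
gripper_force: 0.0
```

```bash
python3 tilt.py
```

```text
[ 0.61   -0.1352  0.1023] [ 1.3  0.1 -0.3] w 0.0351
wrist 4165
  in 3654 plate tilt vs nest: about y 12.0 about x -0.0 z at x=-22,0,22 20.9 16.2 11.5 x [-22.9  17.9] y [-31.1  30.6]
scene 316
  in 103 plate tilt vs nest: about y 10.9 about x -1.2 z at x=-22,0,22 20.0 15.7 11.5 x [-25.1  12.7] y [-31.2  28.6]
side 134
  in 38 plate tilt vs nest: about y 3.2 about x -5.3 z at x=-22,0,22 20.7 19.5 18.2 x [-25.9  15.6] y [-25.1  34.7]
```

Now tilted 12°, with the downslope edge hung on the bevel lip at nest x ≈ -25. I'll nudge that edge upslope with closed fingertips so it drops in.

servo_tool --moves '[{"dx":-0.015,"dy":0,"dz":0,"roll":0,"jaw":0},{"dx":-0.02,"dy":0,"dz":0,"roll":0,"jaw":0},{"dx":-0.015,"dy":0,"dz":0,"roll":0,"jaw":0},{"dx":0,"dy":0,"dz":-0.02,"roll":0,"jaw":0},{"dx":0,"dy":0,"dz":-0.02,"roll":0,"jaw":0},{"dx":0,"dy":0,"dz":-0.015,"roll":0,"jaw":0},{"dx":0,"dy":0,"dz":-0.01,"roll":0,"jaw":0},{"dx":0.006,"dy":0,"dz":0,"roll":0,"jaw":0},{"dx":0.004,"dy":0,"dz":0,"roll":0,"jaw":0},{"dx":0,"dy":0,"dz":0,"roll":0,"jaw":0}]' --newtons 10

```text
t: 14.6
eef_pos: [0.5702, -0.1352, 0.0366]
ee_rot: [-3.142, 0.001, -3.12]
force: [-0.6, 0.6, -1.2]
width: 0.0011
gripper_force: 0.0
```

servo_tool --moves '[{"dx":0.002,"dy":0,"dz":0,"roll":0,"jaw":0},{"dx":0.002,"dy":0,"dz":0,"roll":0,"jaw":0},{"dx":0.002,"dy":0,"dz":0,"roll":0,"jaw":0},{"dx":0.001,"dy":0,"dz":0,"roll":0,"jaw":0},{"dx":0.001,"dy":0,"dz":0,"roll":0,"jaw":0},{"dx":0.001,"dy":0,"dz":0,"roll":0,"jaw":0},{"dx":0.001,"dy":0,"dz":0,"roll":0,"jaw":0},{"dx":0,"dy":0,"dz":0,"roll":0,"jaw":0},{"dx":0,"dy":0,"dz":0,"roll":0,"jaw":0},{"dx":0,"dy":0,"dz":0,"roll":0,"jaw":0}]'

```text
t: 15.85
eef_pos: [0.5722, -0.1355, 0.0354]
ee_rot: [3.141, -0.012, -3.122]
force: [-21.1, 3.2, 17.0]
width: 0.0005
gripper_force: 10.6
```

```bash
python3 tilt.py
```

```text
[ 0.5722 -0.1355  0.0354] [-21.1   3.2  17. ] w 0.0005
wrist 0
scene 155
  in 62 plate tilt vs nest: about y 9.4 about x -6.2 z at x=-22,0,22 17.2 13.5 9.9 x [-24.5   9.8] y [-30.8  -7.2]
side 71
  in 20 plate tilt vs nest: about y 17.3 about x 4.6 z at x=-22,0,22 20.3 13.5 6.6 x [-24.5   7. ] y [ 8.6 35.6]
```

servo_tool --moves '[{"dx":-0.006,"dy":0,"dz":0,"roll":0,"jaw":0},{"dx":-0.008,"dy":0,"dz":0,"roll":0,"jaw":0},{"dx":0,"dy":0,"dz":0.02,"roll":0,"jaw":0},{"dx":0,"dy":0,"dz":0.02,"roll":0,"jaw":0},{"dx":0,"dy":0,"dz":0.03,"roll":0,"jaw":0},{"dx":0,"dy":0,"dz":0.02,"roll":0,"jaw":0},{"dx":0.015,"dy":0,"dz":0,"roll":0,"jaw":0},{"dx":0.02,"dy":0,"dz":0,"roll":0,"jaw":0},{"dx":0,"dy":0,"dz":0,"roll":0,"jaw":0},{"dx":0,"dy":0,"dz":0,"roll":0,"jaw":0}]'

```text
t: 17.25
eef_pos: [0.5999, -0.1352, 0.1251]
ee_rot: [3.141, -0.001, -3.121]
force: [0.0, 0.7, 0.6]
width: 0.0007
gripper_force: 0.0
```

```bash
python3 tilt.py; python3 -c "
from h import *
f=np.load('wrist.npz');
cv2.imwrite('pics/k.png',cv2.resize(f['im'][120:,100:540,::-1],None,fx=1.8,fy=1.8,interpolation=cv2.INTER_CUBIC))"
```

```text
[ 0.5999 -0.1352  0.1251] [0.  0.7 0.6] w 0.0007
wrist 2851
  in 2448 plate tilt vs nest: about y 11.9 about x 0.1 z at x=-22,0,22 20.8 16.2 11.5 x [-22.4  10.9] y [-31.4  30.3]
scene 315
  in 122 plate tilt vs nest: about y 10.5 about x 0.6 z at x=-22,0,22 19.6 15.5 11.5 x [-25.2  13. ] y [-31.1  28.1]
side 140
  in 39 plate tilt vs nest: about y 8.9 about x 1.7 z at x=-22,0,22 20.1 16.6 13.2 x [-25.1  15.9] y [-29.7  34. ]
```

The push hit the leaning rib top, so the plate didn't move (still 12°). I'll regrip the rib near its top, where the fingertips stay clear of the plate, then guide it forward and down.

servo_tool --moves '[{"dx":0,"dy":0,"dz":0,"roll":0,"jaw":0.45},{"dx":0,"dy":0,"dz":0,"roll":0,"jaw":0.45},{"dx":0,"dy":0,"dz":-0.02,"roll":0,"jaw":0.45},{"dx":0,"dy":0,"dz":-0.02,"roll":0,"jaw":0.45},{"dx":0,"dy":0,"dz":-0.0185,"roll":0,"jaw":0.45},{"dx":0,"dy":0,"dz":0,"roll":0,"jaw":0.2},{"dx":0,"dy":0,"dz":0,"roll":0,"jaw":0},{"dx":0,"dy":0,"dz":0,"roll":0,"jaw":0},{"dx":0,"dy":0,"dz":0,"roll":0,"jaw":0},{"dx":0,"dy":0,"dz":0,"roll":0,"jaw":0}]' --newtons 15

```text
t: 18.65
eef_pos: [0.601, -0.1353, 0.0685]
ee_rot: [-3.141, 0.002, -3.12]
force: [0.1, 0.3, 6.0]
width: 0.0158
gripper_force: 15.0
```

servo_tool --moves '[{"dx":0.001,"dy":0,"dz":0,"roll":0,"jaw":0},{"dx":0.001,"dy":0,"dz":0,"roll":0,"jaw":0},{"dx":0.001,"dy":0,"dz":-0.001,"roll":0,"jaw":0},{"dx":0.001,"dy":0,"dz":-0.001,"roll":0,"jaw":0},{"dx":0,"dy":0,"dz":-0.001,"roll":0,"jaw":0},{"dx":0,"dy":0,"dz":-0.001,"roll":0,"jaw":0},{"dx":0,"dy":0,"dz":-0.001,"roll":0,"jaw":0},{"dx":0,"dy":0,"dz":0,"roll":0,"jaw":0},{"dx":0,"dy":0,"dz":0,"roll":0,"jaw":0},{"dx":0,"dy":0,"dz":0,"roll":0,"jaw":0}]'

```text
t: 19.9
eef_pos: [0.6046, -0.1352, 0.0652]
ee_rot: [-3.141, 0.001, -3.12]
force: [-6.9, 3.9, 20.2]
width: 0.0161
gripper_force: 15.0
```

```bash
python3 tilt.py
```

```text
[ 0.6046 -0.1352  0.0652] [-6.9  3.9 20.2] w 0.0161
wrist 2815
  in 2459 plate tilt vs nest: about y 11.6 about x -0.0 z at x=-22,0,22 20.7 16.1 11.6 x [-23.3  -6.1] y [-31.   30.9]
scene 289
  in 101 plate tilt vs nest: about y 10.6 about x 0.5 z at x=-22,0,22 19.1 15.0 10.8 x [-25.1  11.8] y [-30.6  28.4]
side 132
  in 36 plate tilt vs nest: about y 14.6 about x 2.7 z at x=-22,0,22 21.4 15.7 9.9 x [-23.   10.9] y [-20.7  33.1]
```

The plate slipped in the light grip, and its edge sits right on the lip. I'll grip firmly, carry it about 5 mm upslope, and release.

servo_tool --moves '[{"dx":-0.001,"dy":0,"dz":0.001,"roll":0,"jaw":0},{"dx":0,"dy":0,"dz":0.001,"roll":0,"jaw":0},{"dx":0,"dy":0,"dz":0,"roll":0,"jaw":0},{"dx":0.001,"dy":0,"dz":0.001,"roll":0,"jaw":0},{"dx":0.001,"dy":0,"dz":0.001,"roll":0,"jaw":0},{"dx":0.001,"dy":0,"dz":0.0005,"roll":0,"jaw":0},{"dx":0.001,"dy":0,"dz":0.0005,"roll":0,"jaw":0},{"dx":0.001,"dy":0,"dz":0,"roll":0,"jaw":0},{"dx":0,"dy":0,"dz":0,"roll":0,"jaw":0},{"dx":0,"dy":0,"dz":0,"roll":0,"jaw":0}]' --newtons 40

```text
t: 21.3
eef_pos: [0.6081, -0.1353, 0.0675]
ee_rot: [3.142, -0.0, -3.12]
force: [-1.2, -0.1, -0.8]
width: 0.0158
gripper_force: 40.0
```

```bash
python3 tilt.py
```

```text
[ 0.6081 -0.1353  0.0675] [-1.2 -0.1 -0.8] w 0.0158
wrist 2857
  in 2481 plate tilt vs nest: about y 12.1 about x 0.0 z at x=-22,0,22 21.9 17.2 12.5 x [-19.2  -2. ] y [-31.2  30.8]
scene 297
  in 104 plate tilt vs nest: about y 12.7 about x -0.2 z at x=-22,0,22 20.8 15.9 10.9 x [-20.7  12.3] y [-30.2  29.6]
side 130
  in 38 plate tilt vs nest: about y 6.1 about x -3.2 z at x=-22,0,22 22.8 20.5 18.1 x [-20.8  17.7] y [-32.9  32.9]
```

It's now at the right place in x. I'll lighten the grip, press down to rotate it home, then release.

servo_tool --moves '[{"dx":0,"dy":0,"dz":-0.001,"roll":0,"jaw":0},{"dx":0,"dy":0,"dz":-0.001,"roll":0,"jaw":0},{"dx":-0.0005,"dy":0,"dz":-0.001,"roll":0,"jaw":0},{"dx":-0.0005,"dy":0,"dz":-0.001,"roll":0,"jaw":0},{"dx":-0.0005,"dy":0,"dz":-0.001,"roll":0,"jaw":0},{"dx":-0.0005,"dy":0,"dz":-0.001,"roll":0,"jaw":0},{"dx":0,"dy":0,"dz":0,"roll":0,"jaw":0},{"dx":0,"dy":0,"dz":0,"roll":0,"jaw":0.4},{"dx":0,"dy":0,"dz":0,"roll":0,"jaw":0.4},{"dx":0,"dy":0,"dz":0,"roll":0,"jaw":0.4}]' --newtons 18

```text
t: 22.7
eef_pos: [0.6066, -0.1353, 0.0614]
ee_rot: [-3.142, 0.0, -3.12]
force: [-0.4, -0.1, 0.2]
width: 0.0344
gripper_force: 0.0
```

```bash
python3 tilt.py
```

```text
[ 0.6066 -0.1353  0.0614] [-0.4 -0.1  0.2] w 0.0344
wrist 3534
  in 3076 plate tilt vs nest: about y 5.5 about x 0.1 z at x=-22,0,22 16.5 14.4 12.3 x [-20.8  12.4] y [-30.9  30.2]
scene 292
  in 91 plate tilt vs nest: about y -2.2 about x 0.7 z at x=-22,0,22 14.0 14.8 15.7 x [-22.9  12.1] y [-30.5  26. ]
side 101
  in 31 plate tilt vs nest: about y 0.7 about x -11.1 z at x=-22,0,22 19.8 19.5 19.2 x [-21.9   8. ] y [ 2.4 33.5]
```

Tilt is down to 5.5° and the plate is inside the pocket. I'll press the rib top with closed fingers to seat it.

servo_tool --moves '[{"dx":0,"dy":0,"dz":0.015,"roll":0,"jaw":0.4},{"dx":0,"dy":0,"dz":0.015,"roll":0,"jaw":0.4},{"dx":-0.01,"dy":0,"dz":0,"roll":0,"jaw":0},{"dx":-0.0115,"dy":0,"dz":0,"roll":0,"jaw":0},{"dx":0,"dy":0,"dz":0,"roll":0,"jaw":0},{"dx":0,"dy":0,"dz":-0.008,"roll":0,"jaw":0},{"dx":0,"dy":0,"dz":-0.004,"roll":0,"jaw":0},{"dx":0,"dy":0,"dz":-0.002,"roll":0,"jaw":0},{"dx":0,"dy":0,"dz":-0.002,"roll":0,"jaw":0},{"dx":0,"dy":0,"dz":0,"roll":0,"jaw":0}]' --newtons 15

```text
t: 24.1
eef_pos: [0.5848, -0.1353, 0.0754]
ee_rot: [-3.142, -0.0, -3.12]
force: [-0.4, -0.4, -0.1]
width: 0.0002
gripper_force: 0.0
```

servo_tool --moves '[{"dx":0,"dy":0,"dz":-0.001,"roll":0,"jaw":0},{"dx":0,"dy":0,"dz":-0.001,"roll":0,"jaw":0},{"dx":0,"dy":0,"dz":-0.001,"roll":0,"jaw":0},{"dx":0,"dy":0,"dz":-0.001,"roll":0,"jaw":0},{"dx":0,"dy":0,"dz":0,"roll":0,"jaw":0},{"dx":0,"dy":0,"dz":0,"roll":0,"jaw":0},{"dx":0,"dy":0,"dz":0,"roll":0,"jaw":0},{"dx":0,"dy":0,"dz":0,"roll":0,"jaw":0},{"dx":0,"dy":0,"dz":0,"roll":0,"jaw":0},{"dx":0,"dy":0,"dz":0,"roll":0,"jaw":0}]'

```text
t: 25.35
eef_pos: [0.5845, -0.1353, 0.0715]
ee_rot: [-3.142, -0.001, -3.12]
force: [-5.7, -0.2, 1.6]
width: 0.0002
gripper_force: 2.2
```

```bash
python3 tilt.py
```

```text
[ 0.5845 -0.1353  0.0715] [-5.7 -0.2  1.6] w 0.0002
wrist 34
  in 33 plate tilt vs nest: about y -0.0 about x -4.3 z at x=-22,0,22 12.7 12.7 12.7 x [-22.1  20.7] y [-4.6  0.6]
scene 297
  in 99 plate tilt vs nest: about y 1.3 about x -1.0 z at x=-22,0,22 12.0 11.5 11.0 x [-23.8  16.4] y [-30.1  28.8]
side 136
  in 37 plate tilt vs nest: about y 1.1 about x 0.5 z at x=-22,0,22 13.2 12.8 12.4 x [-23.3  18.3] y [-25.2  34.9]
```

It looks seated. I'll retreat upward toward the knob and verify.

servo_tool --moves '[{"dx":0,"dy":0,"dz":-0.001,"roll":0,"jaw":0},{"dx":0,"dy":0,"dz":0,"roll":0,"jaw":0},{"dx":0,"dy":0,"dz":0.02,"roll":0,"jaw":0},{"dx":-0.005,"dy":-0.01,"dz":0.02,"roll":0,"jaw":0.15},{"dx":-0.008,"dy":-0.02,"dz":0.01,"roll":0,"jaw":0.33},{"dx":-0.0065,"dy":-0.0205,"dz":0,"roll":0,"jaw":0.33},{"dx":0,"dy":0,"dz":0,"roll":0,"jaw":0.33},{"dx":0,"dy":0,"dz":0,"roll":0,"jaw":0.33},{"dx":0,"dy":0,"dz":0,"roll":0,"jaw":0.33},{"dx":0,"dy":0,"dz":0,"roll":0,"jaw":0.33}]'

```text
t: 26.75
eef_pos: [0.5654, -0.1854, 0.1203]
ee_rot: [3.142, -0.0, -3.12]
force: [-0.7, -0.4, 0.4]
width: 0.029
gripper_force: 0.0
```

```bash
cat >> tilt.py <<'E'
    for n in ('wrist','scene'):
        P,c=cloud(n);q=RN.inv().apply(P-N)*1000
        m=(c.max(1)<75)&(q[:,2]>24)&(q[:,2]<54)&(abs(q[:,0]+18)<30)&(q[:,1]<-38)&(q[:,1]>-100)
        k=q[m];print('knob',n,len(k),np.percentile(k,[2,50,98],axis=0).round(1).tolist() if len(k) else '')
    print('bottle',[atd('scene',u,v).round(3) for u,v in [(481,270),(476,285),(474,300)]])
E
python3 tilt.py
```

```text
File "tilt.py", line 30
    for n in ('wrist','scene'):
IndentationError: unexpected indent
```

```bash
sed -i "s/^if __name__=='__main__': run()/if __name__=='__main__':\n    run()/" tilt.py; python3 tilt.py
```

```text
[ 0.5654 -0.1854  0.1203] [-0.7 -0.4  0.4] w 0.029
wrist 225
  in 192 plate tilt vs nest: about y -0.4 about x -0.6 z at x=-22,0,22 12.2 12.3 12.5 x [-21.4   3.2] y [-31.7   0.3]
scene 302
  in 107 plate tilt vs nest: about y 1.5 about x -1.8 z at x=-22,0,22 11.7 11.2 10.6 x [-23.7  16.8] y [-30.4  28.4]
side 139
  in 43 plate tilt vs nest: about y 0.2 about x -1.7 z at x=-22,0,22 14.3 14.3 14.2 x [-21.8  18.2] y [-19.5  32.8]
knob wrist 441 [[-40.5, -59.3, 30.1], [-33.1, -53.2, 51.5], [-28.3, -47.7, 53.1]]
knob scene 49 [[-43.5, -59.3, 26.3], [-38.9, -56.1, 47.9], [-33.1, -47.3, 53.4]]
bottle [array([ 0.538, -0.287,  0.095]), array([ 0.523, -0.291,  0.07 ]), array([ 0.531, -0.292,  0.027])]
```

The plate is seated: top at 12.2 mm, tilt about 0. The knob is near nest (-35.5, -53). I'll check the bottle height before lowering, since the gripper body passes over it.

Run:
```python
from h import *
for n in('scene','side'):
    f=np.load(n+'.npz');d=f['d'];v,u=np.mgrid[0:400,0:640]
    ab=cv2.undistortPoints(np.stack([u,v],-1).reshape(-1,1,2).astype(float),f['K'],np.array([float(f['k1']),0,0,0,0]))[:,0]
    P=(np.c_[ab,np.ones(len(ab))]*d.reshape(-1,1)-f['t'])@f['R']
    m=(abs(P[:,0]-.535)<.03)&(P[:,1]<-.262)&(P[:,1]>-.33)&(P[:,2]>.01)&(P[:,2]<.2)
    Q=P[m];print(n,len(Q),Q.min(0).round(3),Q.max(0).round(3),np.percentile(Q[:,2],[50,90,98]).round(3));print(Q[Q[:,2]>.08].round(3)[:40:4].tolist())
```

```text
scene 525 [ 0.518 -0.3    0.01 ] [ 0.565 -0.263  0.2  ] [0.065 0.19  0.198]
[[0.564, -0.272, 0.197], [0.552, -0.273, 0.198], [0.548, -0.273, 0.198], [0.547, -0.272, 0.196], [0.565, -0.272, 0.188], [0.56, -0.273, 0.188], [0.538, -0.274, 0.197], [0.526, -0.269, 0.198], [0.529, -0.275, 0.2], [0.553, -0.273, 0.187]]
side 206 [ 0.521 -0.297  0.01 ] [ 0.557 -0.263  0.2  ] [0.061 0.1   0.198]
[[0.556, -0.271, 0.197], [0.547, -0.268, 0.198], [0.528, -0.269, 0.198], [0.527, -0.268, 0.196], [0.531, -0.269, 0.191], [0.546, -0.286, 0.099], [0.544, -0.281, 0.098], [0.544, -0.28, 0.095], [0.544, -0.282, 0.09], [0.544, -0.283, 0.086]]
```

The bottle top is at 0.10 m, and the body bottom will be at 0.116 m, so it clears. I'll lower and grip the knob.

servo_tool --moves '[{"dx":0,"dy":-0.003,"dz":-0.02,"roll":0,"jaw":0.33},{"dx":0,"dy":0,"dz":-0.025,"roll":0,"jaw":0.33},{"dx":0,"dy":0,"dz":-0.015,"roll":0,"jaw":0.33},{"dx":0,"dy":0,"dz":-0.01,"roll":0,"jaw":0.33},{"dx":0,"dy":0,"dz":0,"roll":0,"jaw":0.33},{"dx":0,"dy":0,"dz":0,"roll":0,"jaw":0.1},{"dx":0,"dy":0,"dz":0,"roll":0,"jaw":0},{"dx":0,"dy":0,"dz":0,"roll":0,"jaw":0},{"dx":0,"dy":0,"dz":0,"roll":0,"jaw":0},{"dx":0,"dy":0,"dz":0,"roll":0,"jaw":0}]' --newtons 12

```text
t: 28.25
eef_pos: [0.5657, -0.1889, 0.0511]
ee_rot: [-3.141, 0.001, -3.12]
force: [1.0, -1.0, 4.7]
width: 0.0136
gripper_force: 12.0
```

servo_tool --moves '[{"dx":0.0005,"dy":-0.003,"dz":0.0003,"roll":0,"jaw":0},{"dx":0.0015,"dy":-0.006,"dz":0.0008,"roll":0,"jaw":0},{"dx":0.0024,"dy":-0.0056,"dz":0.0013,"roll":0,"jaw":0},{"dx":0.0032,"dy":-0.0051,"dz":0.0018,"roll":0,"jaw":0},{"dx":0.0039,"dy":-0.0044,"dz":0.0022,"roll":0,"jaw":0},{"dx":0.0045,"dy":-0.0035,"dz":0.0026,"roll":0,"jaw":0},{"dx":0.005,"dy":-0.0025,"dz":0.0028,"roll":0,"jaw":0},{"dx":0.0052,"dy":-0.0015,"dz":0.003,"roll":0,"jaw":0},{"dx":0,"dy":0,"dz":0,"roll":0,"jaw":0},{"dx":0,"dy":0,"dz":0,"roll":0,"jaw":0}]' --newtons 15

```text
t: 29.5
eef_pos: [0.5893, -0.2203, 0.0642]
ee_rot: [3.141, -0.004, -3.121]
force: [-4.9, 1.2, 0.5]
width: 0.0134
gripper_force: 15.0
```

servo_tool --moves '[{"dx":0.0027,"dy":-0.0004,"dz":0.0015,"roll":0,"jaw":0},{"dx":0.0027,"dy":0,"dz":0.0015,"roll":0,"jaw":0},{"dx":0.0017,"dy":0,"dz":0.001,"roll":0,"jaw":0},{"dx":0.0017,"dy":0,"dz":0.001,"roll":0,"jaw":0},{"dx":0.001,"dy":0,"dz":0,"roll":0,"jaw":0},{"dx":0,"dy":0,"dz":0,"roll":0,"jaw":0},{"dx":0,"dy":0,"dz":0,"roll":0,"jaw":0},{"dx":0,"dy":0,"dz":0,"roll":0,"jaw":0},{"dx":0,"dy":0,"dz":0,"roll":0,"jaw":0},{"dx":0,"dy":0,"dz":0,"roll":0,"jaw":0}]'

```text
t: 30.75
eef_pos: [0.5988, -0.2214, 0.0696]
ee_rot: [-3.142, -0.005, -3.121]
force: [-6.3, -2.0, 3.8]
width: 0.0134
gripper_force: 15.0
```

```bash
python3 tilt.py
```

```text
[ 0.5988 -0.2214  0.0696] [-6.3 -2.   3.8] w 0.0134
wrist 1399
  in 1121 plate tilt vs nest: about y -0.7 about x -0.2 z at x=-22,0,22 12.4 12.6 12.9 x [-22.1   6.4] y [-32.   30.2]
scene 251
  in 81 plate tilt vs nest: about y -2.7 about x -0.9 z at x=-22,0,22 10.9 11.9 12.9 x [-23.5  15.7] y [-30.2  28.1]
side 136
  in 46 plate tilt vs nest: about y 0.9 about x -4.2 z at x=-22,0,22 13.1 12.8 12.4 x [-22.3  18.4] y [-17.9  35.1]
knob wrist 849 [[-5.9, -95.2, 42.4], [0.1, -85.9, 51.7], [6.7, -77.2, 53.3]]
knob scene 69 [[-8.2, -92.4, 28.7], [-3.5, -85.6, 48.8], [8.7, -76.8, 53.0]]
bottle [array([ 0.536, -0.288,  0.096]), array([ 0.524, -0.29 ,  0.069]), array([ 0.535, -0.29 ,  0.023])]
```

The knob reads nest (0, -86), which is the closed position. I'll push a bit more against the stop to be sure, then open.

servo_tool --moves '[{"dx":0.001,"dy":0,"dz":0.0005,"roll":0,"jaw":0},{"dx":0.001,"dy":0,"dz":0.0005,"roll":0,"jaw":0},{"dx":0.001,"dy":0,"dz":0.0005,"roll":0,"jaw":0},{"dx":0.001,"dy":0,"dz":0.0005,"roll":0,"jaw":0},{"dx":0,"dy":0,"dz":0,"roll":0,"jaw":0},{"dx":0,"dy":0,"dz":0,"roll":0,"jaw":0},{"dx":0,"dy":0,"dz":0,"roll":0,"jaw":0},{"dx":0,"dy":0,"dz":0,"roll":0,"jaw":0},{"dx":0,"dy":0,"dz":0,"roll":0,"jaw":0},{"dx":0,"dy":0,"dz":0,"roll":0,"jaw":0}]' --newtons 30

```text
t: 32.25
eef_pos: [0.5995, -0.2213, 0.07]
ee_rot: [3.141, -0.011, -3.122]
force: [-12.1, -2.5, 0.3]
width: 0.0128
gripper_force: 30.0
```

It stalled at the stop. I'll release and rise straight up.

servo_tool --moves '[{"dx":-0.002,"dy":0,"dz":0,"roll":0,"jaw":0.28},{"dx":0,"dy":0,"dz":0,"roll":0,"jaw":0.28},{"dx":0,"dy":0,"dz":0,"roll":0,"jaw":0.28},{"dx":0,"dy":0,"dz":0.01,"roll":0,"jaw":0.28},{"dx":0,"dy":0,"dz":0.02,"roll":0,"jaw":0.28},{"dx":0,"dy":0,"dz":0.03,"roll":0,"jaw":0.28},{"dx":0,"dy":0,"dz":0.04,"roll":0,"jaw":0.28},{"dx":-0.03,"dy":0,"dz":0.03,"roll":0,"jaw":0.28},{"dx":-0.03,"dy":0.03,"dz":0,"roll":0,"jaw":0.28},{"dx":0,"dy":0,"dz":0,"roll":0,"jaw":0.28}]'

```text
t: 33.5
eef_pos: [0.5422, -0.1896, 0.2044]
ee_rot: [3.141, 0.003, -3.119]
force: [0.4, -0.5, 0.1]
width: 0.0248
gripper_force: 0.0
```

```bash
python3 tilt.py
python3 - <<'E'
from h import *
a=[]
for n,o in [('scene',(395,205)),('side',(290,115))]:
    u,v=o;a.append(cv2.resize(np.load(n+'.npz')['im'][v:v+75,u:u+80,::-1],None,fx=5,fy=5,interpolation=cv2.INTER_CUBIC))
w=np.load('wrist.npz')['im'][100:400,120:520,::-1]
w=cv2.copyMakeBorder(w[:225],0,0,200,200,cv2.BORDER_CONSTANT)
cv2.imwrite('pics/l.png',np.vstack([np.hstack(a),w]))
E
```

```text
[ 0.5422 -0.1896  0.2044] [ 0.4 -0.5  0.1] w 0.0248
wrist 366
  in 303 plate tilt vs nest: about y 0.5 about x -0.0 z at x=-22,0,22 12.6 12.4 12.2 x [-20.8  20.5] y [-31.3  29.4]
scene 249
  in 90 plate tilt vs nest: about y -0.0 about x 1.1 z at x=-22,0,22 11.0 11.0 11.0 x [-24.2  16.4] y [-31.   28.7]
side 136
  in 39 plate tilt vs nest: about y -0.7 about x -0.7 z at x=-22,0,22 13.1 13.3 13.6 x [-23.   18.3] y [-26.4  36.2]
knob wrist 0 
knob scene 51 [[-7.7, -91.9, 26.8], [-4.0, -88.0, 46.1], [2.2, -82.1, 53.3]]
bottle [array([ 0.538, -0.287,  0.095]), array([ 0.522, -0.291,  0.071]), array([ 0.533, -0.291,  0.025])]
```

View pics/l.png

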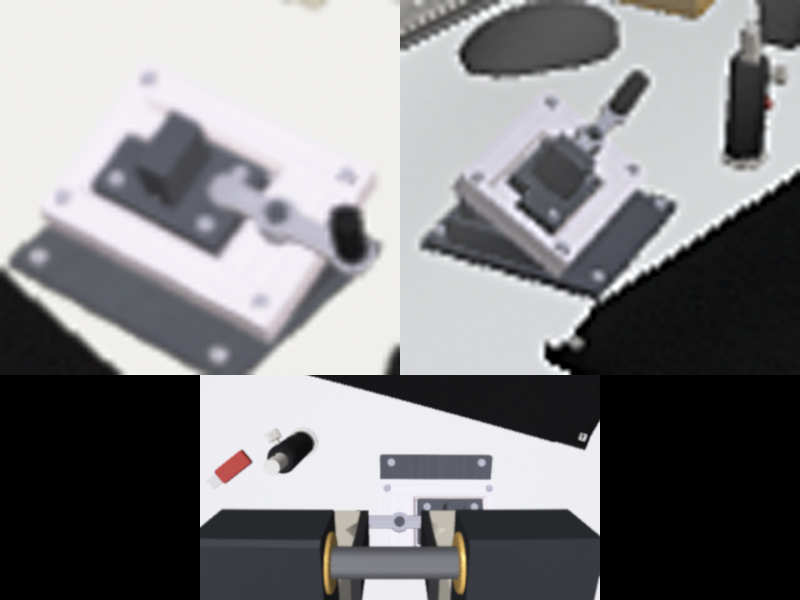

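The picture shows the plate seated in the pocket with its notch round the key (scene crop (120,140)). The bar's nose lies over it, from (215,190) to the pivot at (277,212), with the knob at (348,235). The gripper is clear, so I'm handing in.

```bash
python3 -c "
from station import *
print(job_done())"
```

```text
the job is handed in; nothing more can be done
None
```

The notched plate is seated flat in the pocket (top 12.4 mm above the floor, tilt under 1°), the clamp bar is swung to its stop with its nose over the plate, and the job was handed in at about 34 s with the gripper clear.

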